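# Connect the hose sleeve to the extraction port

## Robot

A 7-joint arm with a two-finger parallel gripper is mounted at the origin on a cart in front of the work surface, level with it; the furniture and walls round the work are solid. World frame = base frame: x ahead of the robot, y to its left, z up, the work surface at z = 0. Lengths are in mm, angles in rad, forces in N, time in s.
With the tool pointing down it reaches from about 400 to 875 mm from the base axis. Payload 19.3 kg.
Tool frame: the origin (TCP) lies between the finger pads; the fingertips stand 17 mm ahead of it and the grasp point (between the pads) lies 2 mm behind it; z points along the fingers, y is the line along which they close (so a half turn about z gives the same grasp; the last joint's range is limited). The gripper opens to 85 mm and grips with 20 to 120 N. Pads are 22 mm wide; open, the fingers measure 114 mm over their backs; the gripper's body (76 mm by 85 mm) begins 54 mm behind the grasp point. The pads swing forward as they close: fully open they stand 13 mm farther back than shut.
Start: joints at [1.195, 0.521, -0.036, 1.599, 0.021, 1.021, -0.113], TCP at [188.132, -596.005, 248.291] pointing down, gripper open.
Joint ranges: [-2.91, 2.91], [-0.3, 2.13], [-1.5, 1.42], [0.17, 2.43], [-1.26, 4.41], [0.16, 1.93], [-2.52, 2.52]. Speed limits (rad/s): [1.89, 1.89, 2.39, 2.39, 3.01, 3.01, 3.01].

## Interface

Orientations are given as [roll, pitch, yaw] about the fixed x, y, z axes, in that order (R = Rz(yaw) Ry(pitch) Rx(roll)).
In Python, from workcell import ctrl gives the robot as it stands.
- The arm moves only by the tool servo_tool, never from a script. Its argument "series" is a list that holds one entry, the list of rows, each a list of 5 numbers: the finger opening in m, from 0 to 0.0854, then the shift along the tool's x, y, z in m, then the turn about the tool's z in degrees. In form: [[[grip, dx, dy, dz, spin], ...]]. A call has exactly 5 rows; each row is the pose to reach, as a shift and turn from the pose commanded when the call began, along the tool's axes at that moment; what a row does not reach only later rows make up. A row lasts 1/8 s, in which the tool goes at most 62.5 mm and 10.7 degrees, less where a joint would pass 70% of its speed; a pose out of reach is approached as far as the arm can. A call with a gripper value outside its range is refused whole. The fingers move at their own pace and stop on an object; "grip_force" is the grip in N (left out, the last holds). Time passes only in rows, so rows that repeat a pose let the fingers close, or fill a call up. It gives the time, the measured TCP pose, the force and the opening at its end, in the units of the state.
- ctrl.state(): the state, without advancing time (a new reading comes with each control period).
- ctrl.camera(name): name is "side" or "top"; returns a dict with "img" (400x640x3 uint8, red, green, blue), "fx", "fy", "cx", "cy" (pixels), "k1" (the pictures are not rectified: a ray, as slopes to the right and down, at radius r is drawn at 1 + k1 r^2 times it, then the intrinsics apply), "rvec" (rotation vector, rad) and "tvec" (3), from world to camera coordinates, as OpenCV has them. Camera axes: x right, y down, z forward; pixel columns grow to the right and rows downward; lengths in mm; the calibration is good to about 2 mm. A picture is of the moment at which its call begins. There is no depth.
- ctrl.sign_off(): hands the job in, once; it reports no verdict.
Trained networks look in a picture, given as the dict that the camera call returned (one of the last four; its "shot" number tells which), for a name from the list of things; names that differ only in an ending like _2 or _b are one class to them, and where a whole thing is asked for, a point or a joint stands for the part that bears it (a point fixed in the world has none). Each returns a list of dicts, best first, with "p" (0 to 1); they miss things now and then, are a little off and sometimes report something else, mostly with a low value. They report only what shows in the picture. A call takes as long as a camera call. They do not tell look-alikes from the thing itself.
- ctrl.boxes_of(target, picture): "rect" ([left, top, right, bottom] in pixels, round what is visible of it).
- ctrl.regions_of(target, picture): "mask" (400x640 bool, what is visible of it) and "rect" ([left, top, right, bottom] in pixels, round what is visible of it).
The state is a dict: "time_s": time; "q": joint angles; "joint_vel": joint speeds; "joint_torque": joint torques, N m; "tcp_pos": TCP position; "orientation": TCP orientation; "force": force on the tool from outside, world axes, zero at the start; "torque": the same for the moment, N m; "gripper_width": opening from 0.0 (shut) to 1.0 (fully open).
Only numpy, scipy, OpenCV 4.12 (cv2) and the standard library are available. Lean on these libraries where they do the work, as an engineer would, in place of code of your own. Each camera call takes 0.05 s, during which the arm holds its last target. There are 200 camera calls.

## Task

Put the bench extraction port into service: first take the red dust cap off the port's spigot and set it, open side down, on the post of the parking stand. Then push the grey sleeve with the green top, green end up, onto the spigot until it sits fully home on the shoulder, and only then pull the yellow gate tab all the way out to open the gate. The white-topped sleeve is too narrow; leave it and the other things on the bench where they are.

Things in the scene. Friction and masses are not known exactly. Their poses are not given: they have to be found in the camera images.
- port: Blue extraction box 100 x 155 x 40 mm, fixed. Origin: bench level, on the spigot's vertical axis; box spans y -105 to +50, x +-50 mm. On it: 84 mm square housing (top z 52 mm), dark shoulder, 48 mm dia (top z 58), aluminium spigot, 30 mm dia, to z 88, top 8 mm tapering to 22 mm. Three sprung balls, 2.8 mm proud at z 71 mm, yield as a sleeve is pushed over (5 to 10 N).
- port_shoulder (a point): Centre of the shoulder's top face, on the spigot's axis, 58 mm above the bench: where the foot of the seated sleeve comes to rest. Axes as port.
- gate (a joint): Slide gate: 0 = closed, 0.040 m = fully open. It moves out along -y of port, with light friction, and stays where it is left.
- gate_tab (a point): Middle of the top edge of the yellow upright gate tab (32 mm wide along the port's x, 10 mm thick along the port's y, standing 42 mm tall, top 86 mm above the bench). Moves with the gate; 100 mm from the spigot's axis along -y of the port when closed, 140 mm when open.
- cap: Red round dust cap, 48 mm diameter, 40 mm tall, closed on top, open below: bore 38 mm diameter, 35 mm deep. 50 g. Origin: centre of its open lower rim; z up through its closed top. At the start it sits loosely over the spigot, its rim on the shoulder.
- stand: Parking stand fixed to the bench: plywood base 80 x 80 x 10 mm with a round aluminium post, 26 mm diameter, its top 60 mm above the bench. Origin: centre of the base's underside.
- stand_top (a point): Centre of the flat top of the stand's post. The parked cap covers it, the inside of its closed top resting on the post, so the cap's rim is 35 mm lower than this point.
- sleeve_green: Rigid hose sleeve, a tube open at both ends standing on the bench: 44 mm outer diameter, 33 mm bore, 80 mm long; lower 50 mm grey, upper 30 mm green. 70 g. Origin: centre of its grey foot; z along the tube to its green end. It is the one that fits the spigot.
- sleeve_white: Look-alike sleeve, not to be moved: 40 mm outer diameter, 25 mm bore, 80 mm long, lower 50 mm grey, upper 30 mm white, standing on the bench. Origin: centre of its foot.
- dropper_bottle: Small brown dropper bottle, about 33 mm diameter, 102 mm tall, standing to the left of the sleeves. Origin: centre of its underside. Bystander.
- tape_roll: Roll of cream masking tape lying flat, 92 mm diameter, 25 mm tall. Origin: centre of its underside. Bystander.
- cutters: Yellow-handled side cutters lying flat, 58 x 141 x 13 mm. Origin: centre of their underside. Bystander.
Mind the look-alikes: they are no part of the job. Of the things like the cap, leave any that is black; of the rest the larger one is meant.

How it is judged (in metres and radians):
On the way, in this order (a step that is already met when the one before it is completed fails the run):
1. the red cap is parked upright on the stand's post and let go (horizontal distance between cap and stand_top below 0.009 m and z of cap in the frame of stand_top between -0.04 and -0.031 m and angle between cap's own z axis and vertical below 0.12 rad and contact force between the fingers and cap below 0.05 N), for 0.2 s.
2. the green-topped sleeve is fully home on the shoulder, green end up, and let go (horizontal distance between sleeve_green and port_shoulder below 0.003 m and z of sleeve_green in the frame of port_shoulder between -0.003 and 0.003 m and angle between sleeve_green's own z axis and vertical below 0.06 rad and contact force between the fingers and sleeve_green below 0.05 N), for 0.2 s.
3. the gate is pulled fully open (value of joint gate above 0.035 m), for 0.2 s.
At the end, for the whole second after the job is handed in: Red cap upright on the post (9 mm off axis at most, rim 31-40 mm below its top, tilt under 0.12 rad); green-topped sleeve green end up on the shoulder (within 3 mm of it and of the spigot axis, tilt under 0.06 rad); gate open 35 mm or more; cap and sleeve at rest (horizontal distance between cap and stand_top below 0.009 m and z of cap in the frame of stand_top between -0.04 and -0.031 m and angle between cap's own z axis and vertical below 0.12 rad and horizontal distance between sleeve_green and port_shoulder below 0.003 m and z of sleeve_green in the frame of port_shoulder between -0.003 and 0.003 m and angle between sleeve_green's own z axis and vertical below 0.06 rad and value of joint gate above 0.035 m and linear speed of each of cap, sleeve_green below 0.02 m/s); the robot touches nothing.
It fails at once if the gate is opened (more than 15 mm) while the green-topped sleeve is not home on the spigot (value of joint gate above 0.015 m and not (horizontal distance between sleeve_green and port_shoulder below 0.003 m and z of sleeve_green in the frame of port_shoulder between -0.003 and 0.003 m and angle between sleeve_green's own z axis and vertical below 0.06 rad)).
It fails at once if the white-topped sleeve, dropper bottle, tape roll or side cutters are moved more than 20 mm (distance of any of sleeve_white, dropper_bottle, tape_roll, cutters from where it was at the start of the episode above 0.02 m).
It fails at once if the white-topped sleeve or the dropper bottle is tipped over (angle between any of sleeve_white, dropper_bottle's own z axis and vertical above 0.5 rad).
It also fails if it takes over 64 s, if anything falls off the work surface, if the arm or the gripper's body presses on something with over 40 N, if the wrist force passes 120 N, or if a joint passes its speed limit or range.

## Working session

There is one attempt and no reset: what is moved stays moved. The work goes in short steps, Python scripts to look and compute and a tool call to move; the robot and the scene stay as the last step left them, time stands still between calls to the robot, and variables do not carry over. Pictures are saved under pics/ and viewed, on a budget of 10 in all, crops included, one or two more only if the job needs it, and the job is handed in when it is done.

Besides the shell and the picture viewer there is one more tool, called after "Call:" by a JSON object that holds its "method" and its "body", one argument or row to a line. servo_tool: Moves the arm, as the interface text tells. Its arguments: {"type":"object","properties":{"series":{"type":"array","items":{"type":"array","items":{"type":"array","items":{"type":"number"}}}},"grip_force":{"type":"number"}},"required":["series"]}

```bash
ls; mkdir -p pics; cat > h.py <<'E'
import numpy as np, cv2
from workcell import ctrl
def shot(n,save=None):
    p=ctrl.camera(n)
    if save: cv2.imwrite(f'pics/{save}.png',cv2.cvtColor(p['img'],cv2.COLOR_RGB2BGR))
    return p
def K(p): return np.array([[p['fx'],0,p['cx']],[0,p['fy'],p['cy']],[0,0,1.]]), np.array([p['k1'],0,0,0,0.])
def proj(p,X):
    k,d=K(p); return cv2.projectPoints(np.array(X,float).reshape(-1,3),np.array(p['rvec'],float),np.array(p['tvec'],float),k,d)[0].reshape(-1,2)
def onplane(p,uv,z):
    k,d=K(p); n=cv2.undistortPoints(np.array(uv,float).reshape(-1,1,2),k,d).reshape(-1,2)
    R=cv2.Rodrigues(np.array(p['rvec'],float))[0]; t=np.array(p['tvec'],float).ravel()
    C=-R.T@t; out=[]
    for a in n:
        v=R.T@np.array([a[0],a[1],1]); out.append(C+v*(z-C[2])/v[2])
    return np.array(out)
E
python3 - <<'E'
from h import *
s=ctrl.state(); print(s['tcp_pos'],s['orientation'],s['gripper_width'])
for n in('top','side'):
    p=shot(n,n+'0'); R=cv2.Rodrigues(np.array(p['rvec'],float))[0]; print(n,(-R.T@np.array(p['tvec'],float).ravel()).round(),R.round(2).tolist(),p['k1'],p['fx'])
    for t in ['port','cap','stand','sleeve_green','sleeve_white','dropper_bottle','tape_roll','cutters','gate_tab']:
        print(t,[(np.round(d['rect']).tolist(),round(d['p'],2)) for d in ctrl.boxes_of(t,p)][:4])
E
```

```text
pics
[ 188.02435266 -595.71474461  247.72297283] [-3.14044470e+00  9.92290766e-05  3.05786156e-01] 1.0011651033156372
top [ 355.   69. 1265.] [[0.0, -1.0, 0.0], [-0.99, -0.0, -0.15], [0.15, -0.0, -0.99]] -0.054056589821898066 457.2952061167736
port [([400.0, 177.0, 465.0, 226.0], 0.88)]
cap [([409.0, 190.0, 432.0, 209.0], 0.69), ([375.0, 162.0, 391.0, 179.0], 0.61), ([367.0, 209.0, 384.0, 230.0], 0.54)]
stand [([319.0, 138.0, 353.0, 172.0], 0.57)]
sleeve_green [([261.0, 194.0, 279.0, 212.0], 0.58), ([438.0, 196.0, 469.0, 212.0], 0.33)]
sleeve_white [([316.0, 206.0, 333.0, 223.0], 0.53)]
dropper_bottle [([203.0, 172.0, 222.0, 185.0], 0.71)]
tape_roll [([197.0, 221.0, 232.0, 259.0], 0.65), ([438.0, 198.0, 466.0, 214.0], 0.48)]
cutters [([366.0, 132.0, 417.0, 151.0], 0.78), ([410.0, 188.0, 432.0, 212.0], 0.73), ([318.0, 206.0, 331.0, 223.0], 0.64)]
gate_tab [([438.0, 197.0, 465.0, 211.0], 0.92), ([261.0, 194.0, 281.0, 212.0], 0.63)]
side [  540. -1060.   959.] [[1.0, -0.0, -0.01], [-0.01, -0.62, -0.79], [-0.0, 0.79, -0.62]] 0.023913625647128473 481.1580962509267
port [([286.0, 257.0, 332.0, 307.0], 0.56)]
cap [([298.0, 242.0, 317.0, 266.0], 0.8), ([283.0, 229.0, 301.0, 255.0], 0.76), ([337.0, 237.0, 346.0, 250.0], 0.65), ([289.0, 255.0, 334.0, 305.0], 0.62)]
stand [([333.0, 199.0, 369.0, 232.0], 0.58)]
sleeve_green [([303.0, 164.0, 317.0, 189.0], 0.66)]
sleeve_white [([291.0, 188.0, 304.0, 216.0], 0.89), ([362.0, 238.0, 382.0, 271.0], 0.33)]
dropper_bottle [([324.0, 134.0, 335.0, 161.0], 0.78)]
tape_roll [([287.0, 249.0, 334.0, 306.0], 0.53)]
cutters [([362.0, 237.0, 384.0, 272.0], 0.87)]
gate_tab [([301.0, 275.0, 314.0, 297.0], 0.73)]
```

```bash
python3 - <<'E'
import cv2
a=cv2.imread('pics/top0.png')[115:265,190:480]; cv2.imwrite('pics/top0c.png',cv2.resize(a,None,fx=2.75,fy=2.75,interpolation=cv2.INTER_CUBIC))
a=cv2.imread('pics/side0.png')[120:320,240:420]; cv2.imwrite('pics/side0c.png',cv2.resize(a,None,fx=3,fy=3,interpolation=cv2.INTER_CUBIC))
E
```

```text
(no output)
```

View pics/top0c.png

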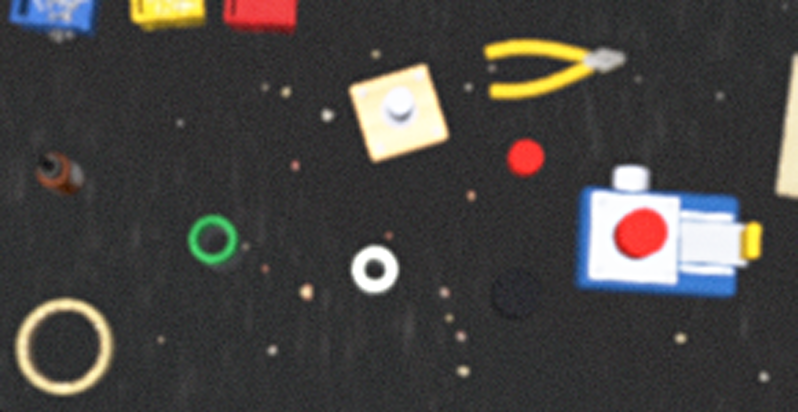

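View pics/side0c.png

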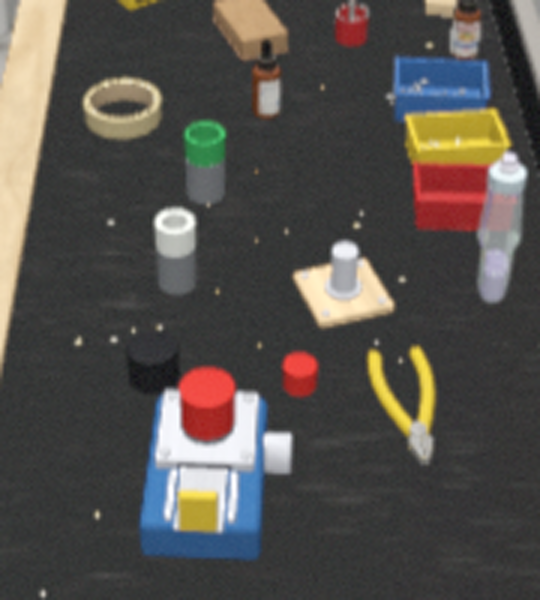

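Both pictures show the scene clearly. In the top image there are three cap-like things:
- large red on the port's spigot, pixel ≈(423,200)
- small red on the bench, ≈(381,172)
- black on the bench, ≈(377,222)

The one meant is the large red cap at (423,200): it is not black, it is the larger red one, and it sits on the spigot. The enlarged crops confirm this. The green-topped sleeve is at (267,202), the white one at (326,213), the stand at (335,155) and the gate tab at (463,203).

```bash
cat >> h.py <<'E'
from scipy.optimize import least_squares
HSV={'red':[((0,110,60),(9,255,255)),((171,110,60),(180,255,255))],'green':[((45,90,40),(90,255,255))],'yellow':[((20,120,90),(35,255,255))],
 'blue':[((100,120,50),(125,255,255))],'wood':[((8,35,130),(28,130,255))]}
def blob(p,col,uv,rad=25):
    h=cv2.cvtColor(p['img'],cv2.COLOR_RGB2HSV); m=sum(cv2.inRange(h,a,b) for a,b in HSV[col])
    n,l,st,c=cv2.connectedComponentsWithStats(m,connectivity=8)
    ok=[i for i in range(1,n) if st[i,4]>15 and np.hypot(*(c[i]-uv))<rad]
    if not ok: return None
    i=max(ok,key=lambda i:st[i,4]); pts=np.argwhere(l==i)[:,::-1].astype(np.int32)
    return cv2.convexHull(pts)
def cen(hull):
    h=cv2.convexHull(np.float32(hull)); M=cv2.moments(h); return np.array([M['m10']/M['m00'],M['m01']/M['m00']])
A=np.linspace(0,2*np.pi,40,endpoint=False)
def cyl(r,z0,z1): return np.array([[r*np.cos(a),r*np.sin(a),z] for z in(z0,z1) for a in A])
def boxp(x0,x1,y0,y1,z0,z1): return np.array([[x,y,z] for x in(x0,x1) for y in(y0,y1) for z in(z0,z1)],float)
def fit(obs,model,x0):
    """obs: list of (picture, measured centroid); returns joint xy, residuals px, and per-camera xy"""
    f=lambda xy,o:np.concatenate([cen(proj(p,model+[xy[0],xy[1],0]))-c for p,c in o])
    s=least_squares(f,x0,args=(obs,),diff_step=1e-3); return s.x.round(1),s.fun.round(2),[least_squares(f,x0,args=([o],),diff_step=1e-3).x.round(1) for o in obs]
E
python3 - <<'E'
from h import *
T=shot('top');S=shot('side')
def go(name,col,ut,us,model,z):
    o=[]
    for p,u in((T,ut),(S,us)):
        b=blob(p,col,u)
        if b is None: print(name,'none');continue
        x,y,w,h=cv2.boundingRect(b); print('  ',name,[x,y,w,h]); o.append((p,cen(b)))
    print(name,*fit(o,model,onplane(o[0][0],o[0][1],z)[0][:2]))
go('cap','red',(423,200),(309,255),cyl(24,58,98),98)
go('green','green',(267,202),(308,168),cyl(22,50,80),80)
b=boxp(-40,40,-40,40,0,10)
for yaw in (.2,):
    c,s=np.cos(yaw),np.sin(yaw); go('stand','wood',(335,155),(354,217),b@np.array([[c,s,0],[-s,c,0],[0,0,1]]),10)
go('tab','yellow',(463,203),(307,290),boxp(-16,16,-5,5,44,86),86)
b=blob(T,'blue',(430,203),30); r=cv2.minAreaRect(b); bp=cv2.boxPoints(r); print('blue',r, onplane(T,bp,40)[:,:2].round(1).tolist())
w=blob(T,'wood',(335,155)); print('wood',onplane(T,cv2.boxPoints(cv2.minAreaRect(w)),10)[:,:2].round(1).tolist())
# white housing
for p,u in((T,(420,203)),(S,(310,265))):
    h=cv2.cvtColor(p['img'],cv2.COLOR_RGB2HSV); m=cv2.inRange(h,(0,0,190),(180,45,255)); n,l,st,c=cv2.connectedComponentsWithStats(m)
    print([(st[i].tolist(),c[i].round(1).tolist()) for i in range(1,n) if np.hypot(*(c[i]-u))<40 and st[i,4]>40])
E
```

```text
cap [414, 191, 19, 18]
   cap [299, 242, 20, 25]
cap [ 514.2 -179. ] [-0.38 -0.34 -0.34  0.52] [array([ 513.4, -180. ]), array([ 515.1, -177.2])]
   green [258, 193, 19, 19]
   green [301, 160, 15, 16]
green [507.7 229.5] [-0.12 -0.12 -0.14  0.25] [array([507.3, 229.2]), array([508.1, 230.9])]
   stand [317, 138, 36, 36]
   stand [338, 206, 33, 23]
stand [648.3  50.5] [-0.14 -0.17 -0.18  0.24] [array([647.8,  50.1]), array([648.9,  51.6])]
   tab [460, 195, 8, 15]
   tab [300, 284, 12, 13]
tab [ 508.5 -289.9] [-0.58  0.04  0.02  0.67] [array([ 508.6, -291.5]), array([ 508.5, -287.8])]
blue ((428.5643005371094, 202.504150390625), (59.1351203918457, 38.404029846191406), 3.6913859844207764) [[463.6, -119.7], [568.2, -128.4], [558.4, -289.9], [453.7, -279.2]]
wood [[674.2, 102.8], [700.3, 21.7], [619.0, -2.5], [593.4, 77.9]]
[([413, 175, 12, 10, 95], [418.8, 179.6]), ([404, 185, 57, 33, 1160], [430.1, 202.2])]
[([292, 250, 34, 25, 470], [309.1, 264.5]), ([328, 265, 9, 10, 75], [332.1, 268.8]), ([295, 276, 21, 21, 190], [305.1, 282.3])]
```

Call:
{"method": "servo_tool", "body": {
  "series": [
    [[0.0854,0.049,-0.034,0.006,3.5],[0.0854,0.098,-0.068,0.012,7],[0.0854,0.147,-0.101,0.018,10.5],[0.0854,0.196,-0.135,0.024,14],[0.0854,0.245,-0.169,0.028,17.5]]
  ],
  "grip_force": 60
}}

```text
time_s: 1.72
tcp_pos: [371.9, -359.5, 220.3]
orientation: [3.141, -0.0, -0.002]
force: [1.5, -0.8, 1.0]
gripper_width: 1.0
```

Call:
{"method": "servo_tool", "body": {
  "series": [
    [[0.0854,0.036,-0.045,0.008,0],[0.0854,0.072,-0.09,0.016,0],[0.0854,0.108,-0.136,0.024,0],[0.0854,0.142,-0.181,0.03,0],[0.0854,0.142,-0.181,0.06,0]]
  ]
}}

```text
time_s: 2.35
tcp_pos: [516.2, -176.0, 160.9]
orientation: [-3.141, -0.004, 0.006]
force: [-0.6, -1.6, -1.7]
gripper_width: 1.003
```

Call:
{"method": "servo_tool", "body": {
  "series": [
    [[0.0854,-0.001,0.001,0.025,0],[0.0854,-0.002,0.002,0.05,0],[0.0854,-0.002,0.002,0.075,0],[0.04,-0.002,0.002,0.075,0],[0.04,-0.002,0.002,0.075,0]]
  ]
}}

```text
time_s: 2.98
tcp_pos: [511.3, -182.1, 86.1]
orientation: [3.141, -0.001, 0.0]
force: [0.9, 3.1, 1.8]
gripper_width: 0.606
```

Call:
{"method": "servo_tool", "body": {
  "series": [
    [[0.04,0,0,0,0],[0.04,0,0,0,0],[0.04,0,0,0,0],[0.04,0,0,0,0],[0.04,0,0,-0.02,0]]
  ]
}}

```text
time_s: 3.6
tcp_pos: [510.6, -181.8, 105.7]
orientation: [-3.141, 0.001, 0.001]
force: [-0.2, -0.4, -0.5]
gripper_width: 0.549
```

Call:
{"method": "servo_tool", "body": {
  "series": [
    [[0.04,0,0,-0.04,0],[0.04,0,0,-0.075,0],[0.04,0.022,-0.038,-0.075,0],[0.04,0.048,-0.083,-0.075,0],[0.04,0.074,-0.127,-0.075,0]]
  ]
}}

```text
time_s: 4.22
tcp_pos: [585.8, -53.7, 181.7]
orientation: [3.142, -0.002, -0.0]
force: [-0.2, 0.1, -0.7]
gripper_width: 0.547
```

Call:
{"method": "servo_tool", "body": {
  "series": [
    [[0.04,0.024,-0.041,0,0],[0.04,0.044,-0.076,0,0],[0.04,0.062,-0.106,0,0],[0.04,0.062,-0.106,0,0],[0.04,0.062,-0.106,0,0]]
  ]
}}

```text
time_s: 4.85
tcp_pos: [646.6, 50.2, 180.9]
orientation: [3.141, -0.0, -0.0]
force: [0.2, -0.5, -1.1]
gripper_width: 0.546
```

```bash
python3 - <<'E'
from h import *
T=shot('top','top1');S=shot('side','side1'); s=ctrl.state(); t=s['tcp_pos']; print(t.round(1) if hasattr(t,'round') else t,s['gripper_width'])
o=[]
zr=t[2]-28
for p in(T,S):
    u=proj(p,[t[0],t[1],zr+20])[0]; b=blob(p,'red',u,20); print(u.round(1), None if b is None else cv2.boundingRect(b))
    o.append((p,b))
# visible cap part (below fingers) fitted on rim-edge: bottom half only
u=proj(S,[t[0],t[1],zr])[0].round().astype(int); a=S['img'][u[1]-60:u[1]+50,u[0]-65:u[0]+65]
u=proj(T,[t[0],t[1],zr])[0].round().astype(int); b=T['img'][u[1]-55:u[1]+55,u[0]-65:u[0]+65]
cv2.imwrite('pics/c1.png',cv2.cvtColor(cv2.resize(np.hstack([a,b]),None,fx=3,fy=3,interpolation=cv2.INTER_CUBIC),cv2.COLOR_RGB2BGR))
E
```

```text
[646.6  49.7 180.8] 0.5524041510573078
[335.8 140.5] None
[355.5 172. ] (348, 162, 19, 22)
```

View pics/c1.png

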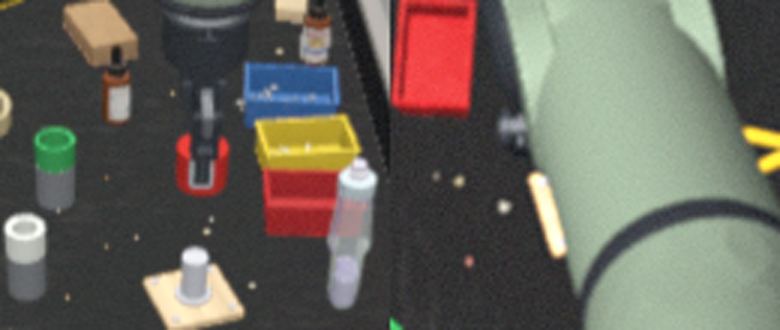

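The side crop shows the cap held upright in the fingers, at pixel (357,172). It sits about 3 mm to +x of the TCP, and the post is clear below it. I'll lower it with a small x correction.

Call:
{"method": "servo_tool", "body": {
  "series": [
    [[0.04,-0.002,-0.0005,0.03,0],[0.04,-0.002,-0.0005,0.06,0],[0.04,-0.002,-0.0005,0.09,0],[0.04,-0.002,-0.0005,0.106,0],[0.04,-0.002,-0.0005,0.116,0]]
  ]
}}

```text
time_s: 5.58
tcp_pos: [644.8, 51.0, 64.1]
orientation: [3.141, 0.0, -0.0]
force: [-0.5, -0.2, -0.9]
gripper_width: 0.55
```

Call:
{"method": "servo_tool", "body": {
  "series": [
    [[0.04,0,0,0.006,0],[0.04,0,0,0.01,0],[0.04,0,0,0.01,0],[0.0854,0,0,0.01,0],[0.0854,0,0,0.01,0]]
  ]
}}

```text
time_s: 6.2
tcp_pos: [644.9, 51.5, 54.6]
orientation: [-3.141, -0.0, 0.0]
force: [0.4, 0.6, 0.2]
gripper_width: 0.945
```

Call:
{"method": "servo_tool", "body": {
  "series": [
    [[0.0854,0,0,0,0],[0.0854,0,0,0,0],[0.0854,0,0,-0.03,0],[0.0854,0,0,-0.07,0],[0.0854,0,0,-0.12,0]]
  ]
}}

```text
time_s: 6.82
tcp_pos: [644.3, 51.4, 175.0]
orientation: [3.141, 0.001, 0.0]
force: [0.1, -0.2, 0.8]
gripper_width: 1.0
```

Call:
{"method": "servo_tool", "body": {
  "series": [
    [[0.0854,-0.028,-0.036,0,0],[0.0854,-0.06,-0.078,0,0],[0.0854,-0.092,-0.12,0,0],[0.0854,-0.12,-0.156,0,0],[0.0854,-0.136,-0.178,0,0]]
  ]
}}

```text
time_s: 7.45
tcp_pos: [507.2, 231.4, 174.5]
orientation: [-3.141, 0.0, 0.002]
force: [1.4, 0.6, 0.4]
gripper_width: 1.0
```

```bash
python3 - <<'E'
from h import *
T=shot('top','top2');S=shot('side','side2'); s=ctrl.state(); print(s['tcp_pos'],s['time_s'])
o=[]
for p in(T,S):
    u=proj(p,[648,50,45])[0]; b=blob(p,'red',u,15); print(u.round(1), None if b is None else cv2.boundingRect(b))
    if b is not None:o.append((p,cen(b)))
for a in o: print('cap xy',fit([a],cyl(24,25,65),[648,50]))
b=blob(S,'green',(308,168)); print('green',fit([(S,cen(b))],cyl(22,50,80),[508,230]))
a=S['img'][190:315,260:400];b=T['img'][165:240,385:485]
a=cv2.resize(a,None,fx=3.2,fy=3.2,interpolation=cv2.INTER_CUBIC);b=cv2.resize(b,None,fx=3.9,fy=3.9,interpolation=cv2.INTER_CUBIC)
c=np.zeros((400,a.shape[1]+b.shape[1],3),np.uint8);c[:400,:a.shape[1]]=a[:400];c[:b.shape[0],a.shape[1]:]=b
cv2.imwrite('pics/c2.png',cv2.cvtColor(c[:,:840],cv2.COLOR_RGB2BGR)[:,:800])
E
```

```text
[506.8988256  232.3768618  174.52884144] 7.55
[334.9 152.1] (327, 141, 16, 21)
[354.2 206.9] (346, 196, 18, 21)
cap xy (array([649.5,  51.4]), array([-0.,  0.]), [array([649.5,  51.4])])
cap xy (array([649.2,  56. ]), array([-0.,  0.]), [array([649.2,  56. ])])
green (array([508.1, 230.9]), array([-0., -0.]), [array([508.1, 230.9])])
```

View pics/c2.png

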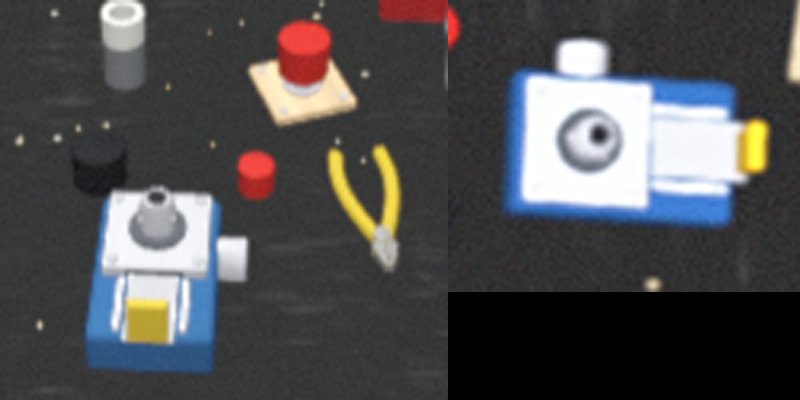

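```bash
python3 - <<'E'
from h import *
from scipy.ndimage import label
T=shot('top');S=shot('side')
for p,n,uv,r in((T,'top',(421,201),14),(S,'side',(309,262),14)):
    g=cv2.cvtColor(p['img'],cv2.COLOR_RGB2GRAY)
    for th in (150,180):
        m=(g<th)&(p['img'].max(2).astype(int)-p['img'].min(2)<45)
        yy,xx=np.mgrid[:400,:640]; m&=np.hypot(xx-uv[0],yy-uv[1])<r
        l,k=label(m); i=np.bincount(l[l>0]).argmax(); pts=np.argwhere(l==i)[:,::-1].astype(np.int32); h=cv2.convexHull(pts)
        print(n,th,cv2.boundingRect(h),cen(h).round(2), 'as disk z58:',fit([(p,cen(h))],cyl(24,52,58) if n=='top' else np.vstack([cyl(24,52,58),cyl(11,88,88)]),[512,-180])[0])
for p,uv in((T,(424,199.1)),): print('tip',onplane(p,uv,88)[:,:2].round(1))
print('tip side',onplane(S,(260+156/3.2,190+194/3.2),88)[:,:2].round(1))
# housing: white square corners from top crop, side crop
c=[(526,75),(650,84),(645,208),(522,202)]; c=[((a-448)/3.9+385,b/3.9+165) for a,b in c]; q=onplane(T,c,52)[:,:2]; print('housing top',q.round(1).tolist(),q.mean(0).round(1))
c=[(109,193),(213,197),(209,270),(103,268)]; c=[(a/3.2+260,b/3.2+190) for a,b in c]; q=onplane(S,c,52)[:,:2]; print('housing side',q.round(1).tolist(),q.mean(0).round(1))
print(proj(T,[[512,-180,58],[512,-180,88]]).round(1).tolist(),proj(S,[[512,-180,58],[512,-180,88]]).round(1).tolist())
E
```

```text
top 150 (413, 193, 13, 16) [418.91 201.19] as disk z58: [ 512.2 -174.9]
top 180 (413, 193, 17, 16) [420.58 200.66] as disk z58: [ 513.7 -179.4]
side 150 (301, 256, 17, 12) [308.98 261.36] as disk z58: [ 515.6 -188.1]
side 180 (300, 254, 18, 14) [308.71 260.46] as disk z58: [ 514.9 -184.9]
tip [[ 513.4 -181.7]]
tip side [[ 515.4 -177. ]]
housing top [[558.5, -139.1], [552.6, -225.0], [466.6, -218.9], [470.5, -134.5]] [ 512.1 -179.4]
housing side [[475.2, -138.9], [561.8, -144.5], [557.1, -225.8], [473.3, -222.8]] [ 516.9 -183. ]
[[421.0, 201.1], [423.4, 199.6]] [[307.6, 259.7], [307.4, 251.5]]
```

Call:
{"method": "servo_tool", "body": {
  "series": [
    [[0.0854,0.0005,0.002,0.03,0],[0.0854,0.0005,0.002,0.06,0],[0.0854,0.0005,0.002,0.09,0],[0.0854,0.0005,0.002,0.116,0],[0.0854,0.0005,0.002,0.116,0]]
  ]
}}

```text
time_s: 8.28
tcp_pos: [508.9, 226.0, 56.9]
orientation: [3.14, 0.002, -0.001]
force: [-0.3, 0.4, 0.5]
gripper_width: 1.0
```

Call:
{"method": "servo_tool", "body": {
  "series": [
    [[0.035,0,0,0,0],[0.035,0,0,0,0],[0.035,0,0,0,0],[0.035,0,0,0,0],[0.035,0,0,0,0]]
  ],
  "grip_force": 60
}}

```text
time_s: 8.9
tcp_pos: [509.9, 227.6, 59.5]
orientation: [-3.141, -0.002, 0.0]
force: [-0.3, -1.0, 9.4]
gripper_width: 0.5
```

Call:
{"method": "servo_tool", "body": {
  "series": [
    [[0.035,0,0,-0.03,0],[0.035,0,0,-0.08,0],[0.035,0,0,-0.13,0],[0.035,0.001,0.04,-0.13,0],[0.035,0.002,0.09,-0.13,0]]
  ]
}}

```text
time_s: 9.52
tcp_pos: [511.4, 137.2, 189.5]
orientation: [-3.141, -0.002, 0.002]
force: [0.5, -1.1, 0.2]
gripper_width: 0.503
```

Call:
{"method": "servo_tool", "body": {
  "series": [
    [[0.035,0,0.055,0,0],[0.035,0.001,0.115,0,0],[0.035,0.001,0.175,0,0],[0.035,0.001,0.22,0,0],[0.035,0.001,0.25,0,0]]
  ]
}}

```text
time_s: 10.15
tcp_pos: [512.0, -115.0, 189.0]
orientation: [3.141, -0.001, -0.002]
force: [0.1, 0.9, -1.1]
gripper_width: 0.499
```

Call:
{"method": "servo_tool", "body": {
  "series": [
    [[0.035,0,0.025,0,0],[0.035,0.001,0.045,0,0],[0.035,0.001,0.058,0,0],[0.035,0.001,0.066,0,0],[0.035,0.001,0.066,0,0]]
  ]
}}

```text
time_s: 10.78
tcp_pos: [513.3, -178.6, 188.4]
orientation: [-3.142, -0.0, 0.0]
force: [-0.8, 0.6, 0.1]
gripper_width: 0.505
```

```bash
python3 - <<'E'
from h import *
T=shot('top');S=shot('side','side3'); s=ctrl.state(); print(s['tcp_pos'],s['orientation'],s['force'],s['gripper_width'],s['time_s'])
a=S['img'][165:310,240:390]
cv2.imwrite('pics/c3.png',cv2.cvtColor(cv2.resize(a,None,fx=4,fy=4,interpolation=cv2.INTER_CUBIC),cv2.COLOR_RGB2BGR))
E
```

```text
[ 513.42101075 -177.83427425  188.34648027] [-3.14126687e+00 -2.13481134e-05  1.04679110e-03] [-0.53061289 -0.17263611 -1.01348233] 0.5035772922731288 10.875
```

View pics/c3.png

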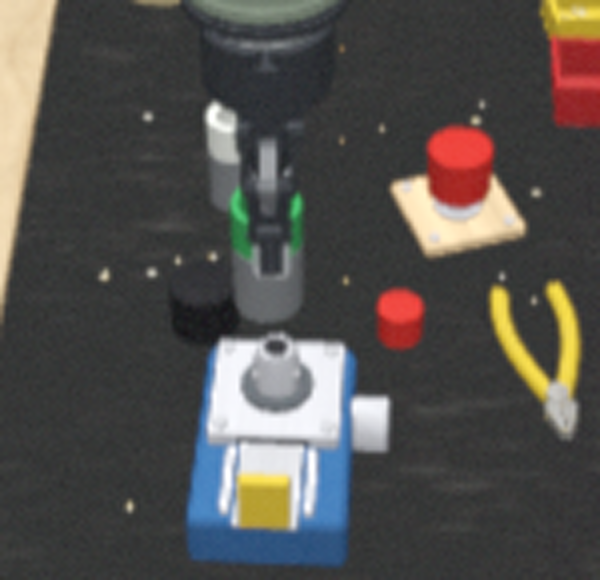

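```bash
python3 - <<'E'
from h import *
S=shot('side')
print('foot',onplane(S,(307.1,243.0),130)[:,:2].round(1),'proj tcp foot',proj(S,[513.4,-178,130]).round(1))
print('tip',onplane(S,(309,251.2),88)[:,:2].round(1),'shoulder',onplane(S,(240+277/4,165+383/4.),58)[:,:2].round(1))
g=S['img'].astype(int)
# sleeve grey edges rows 236..240 ; shoulder edges rows 259..262
gr=g.sum(2)/3
for r in (234,236,238,240): print(r,gr[r,294:322].round().astype(int).tolist())
for r in (250,252,254,259,261,263): print(r,gr[r,294:326].round().astype(int).tolist())
E
```

```text
foot [[ 512.2 -192.8]] proj tcp foot [[307.7 238.9]]
tip [[ 516.  -179.1]] shoulder [[ 516.2 -183.6]]
234 [52, 53, 55, 56, 74, 93, 96, 96, 101, 105, 118, 128, 127, 128, 127, 126, 119, 120, 104, 96, 91, 76, 58, 54, 55, 55, 53, 58]
236 [52, 54, 56, 59, 72, 92, 95, 99, 102, 103, 106, 105, 106, 105, 105, 103, 104, 105, 101, 94, 91, 78, 57, 53, 58, 58, 59, 51]
238 [56, 53, 55, 51, 63, 90, 95, 100, 101, 103, 105, 107, 107, 104, 105, 108, 105, 101, 98, 95, 91, 77, 56, 51, 54, 55, 52, 55]
240 [52, 43, 26, 25, 54, 88, 97, 98, 102, 103, 103, 103, 106, 103, 105, 106, 104, 100, 101, 94, 90, 71, 56, 52, 52, 51, 51, 53]
250 [93, 182, 190, 189, 182, 192, 192, 191, 190, 189, 179, 183, 153, 98, 84, 86, 107, 154, 183, 149, 156, 163, 162, 160, 159, 158, 151, 128, 120, 120, 123, 104]
252 [178, 240, 219, 218, 225, 245, 247, 247, 246, 238, 206, 214, 149, 90, 76, 75, 81, 147, 212, 196, 212, 242, 246, 244, 244, 242, 239, 218, 222, 219, 223, 232]
254 [213, 244, 245, 245, 248, 247, 247, 247, 241, 198, 178, 190, 212, 201, 181, 180, 177, 200, 182, 167, 175, 235, 246, 247, 246, 244, 243, 241, 233, 230, 240, 229]
259 [243, 247, 246, 247, 248, 243, 184, 133, 127, 158, 162, 166, 169, 174, 174, 174, 172, 172, 170, 164, 152, 118, 120, 142, 215, 241, 245, 245, 245, 244, 244, 190]
261 [244, 246, 246, 248, 248, 242, 160, 127, 125, 129, 150, 163, 168, 172, 172, 173, 171, 170, 167, 158, 138, 124, 123, 135, 201, 242, 245, 245, 244, 243, 243, 175]
263 [248, 246, 247, 248, 249, 246, 210, 139, 125, 123, 124, 146, 155, 161, 164, 165, 161, 158, 153, 134, 125, 121, 115, 151, 238, 245, 246, 246, 244, 244, 240, 166]
```

Pictures: the side crop shows the parked cap upright on the post (355,207). The held sleeve is vertical at u≈306.5, and the spigot is at u≈308.7, so the sleeve needs about +3.5 mm in x. I'll descend gently and watch the force.

Call:
{"method": "servo_tool", "body": {
  "series": [
    [[0.035,0.002,0.001,0.015,0],[0.035,0.0035,0.002,0.03,0],[0.035,0.0035,0.002,0.038,0],[0.035,0.0035,0.002,0.042,0],[0.035,0.0035,0.002,0.046,0]]
  ]
}}

```text
time_s: 11.55
tcp_pos: [516.9, -180.6, 142.2]
orientation: [3.142, -0.0, 0.0]
force: [0.8, -0.2, -1.0]
gripper_width: 0.501
```

```bash
python3 - <<'E'
from h import *
T=shot('top');S=shot('side','side4'); s=ctrl.state(); print(s['tcp_pos'],s['orientation'],s['force'],s['torque'],s['gripper_width'],s['time_s'])
a=S['img'][210:290,265:355];b=T['img'][165:235,385:475]
r=lambda a:cv2.resize(a,(400,400*a.shape[0]//a.shape[1]),interpolation=cv2.INTER_CUBIC)
a=r(a);b=r(b);c=np.zeros((360,800,3),np.uint8);c[:a.shape[0],:400]=a;c[:b.shape[0],400:]=b
cv2.imwrite('pics/c4.png',cv2.cvtColor(c,cv2.COLOR_RGB2BGR))
gr=S['img'].mean(2)
for q in (240,243,246,259,261): print(q,gr[q,294:324].round().astype(int).tolist())
E
```

```text
[ 516.78980575 -180.53655864  142.10888197] [-3.14155524e+00  1.47144787e-04  3.49304424e-04] [ 0.03598696 -0.69748996 -0.79761541] [-0.0265575  -0.00780618  0.00187013] 0.5001958907042457 11.65
240 [47, 40, 31, 19, 26, 48, 83, 78, 82, 79, 61, 54, 53, 56, 55, 50, 54, 54, 54, 58, 69, 75, 77, 59, 53, 54, 53, 50, 56, 55]
243 [26, 29, 26, 23, 25, 46, 86, 105, 100, 89, 99, 144, 109, 63, 52, 61, 50, 59, 111, 145, 115, 102, 90, 67, 55, 51, 56, 53, 54, 53]
246 [29, 30, 27, 30, 27, 50, 83, 92, 95, 100, 108, 139, 127, 67, 56, 70, 57, 60, 109, 145, 116, 98, 90, 66, 55, 58, 53, 55, 52, 56]
259 [243, 247, 246, 246, 248, 242, 183, 132, 127, 153, 154, 156, 141, 143, 144, 144, 144, 150, 153, 157, 148, 118, 122, 143, 214, 242, 244, 245, 244, 244]
261 [244, 246, 246, 247, 248, 242, 160, 126, 124, 128, 150, 165, 168, 172, 173, 172, 170, 171, 167, 156, 138, 123, 121, 133, 199, 241, 244, 245, 243, 243]
```

View pics/c4.png

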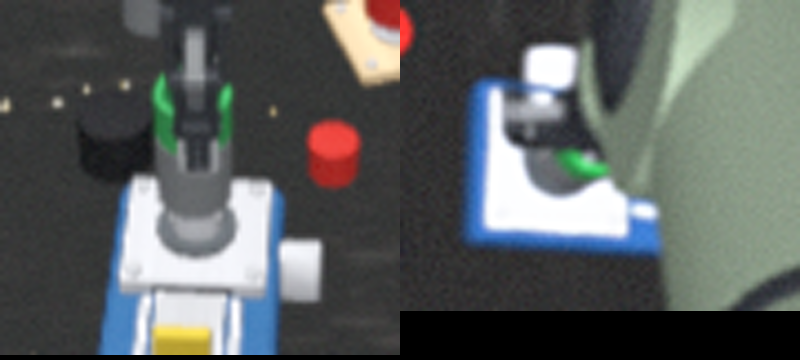

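The side crop shows the sleeve (centre u≈308.2) right over the spigot (308.7). I'm continuing down.

Call:
{"method": "servo_tool", "body": {
  "series": [
    [[0.035,0.001,0,0.002,0],[0.035,0.001,0,0.004,0],[0.035,0.001,0,0.006,0],[0.035,0.001,0,0.008,0],[0.035,0.001,0,0.009,0]]
  ]
}}

```text
time_s: 12.28
tcp_pos: [517.8, -180.6, 133.2]
orientation: [-3.142, 0.0, 0.0]
force: [-0.3, 0.3, 0.1]
gripper_width: 0.502
```

Call:
{"method": "servo_tool", "body": {
  "series": [
    [[0.035,0,0,0.002,0],[0.035,0,0,0.004,0],[0.035,0,0,0.006,0],[0.035,0,0,0.008,0],[0.035,0,0,0.009,0]]
  ]
}}

```text
time_s: 12.9
tcp_pos: [517.8, -180.5, 124.1]
orientation: [-3.141, 0.0, 0.0]
force: [0.6, 1.1, 1.4]
gripper_width: 0.504
```

Call:
{"method": "servo_tool", "body": {
  "series": [
    [[0.035,0,0,0.002,0],[0.035,0,0,0.004,0],[0.035,0,0,0.005,0],[0.035,0,0,0.006,0],[0.035,0,0,0.007,0]]
  ]
}}

```text
time_s: 13.52
tcp_pos: [518.0, -180.5, 117.5]
orientation: [-3.142, -0.0, 0.0]
force: [-4.0, 2.4, 20.1]
gripper_width: 0.501
```

Call:
{"method": "servo_tool", "body": {
  "series": [
    [[0.035,0,0,0.0005,0],[0.035,0,0,0.001,0],[0.035,0,0,0.001,0],[0.035,0,0,0.001,0],[0.035,0,0,0.001,0]]
  ]
}}

```text
time_s: 14.15
tcp_pos: [518.1, -180.5, 117.4]
orientation: [3.141, -0.001, 0.0]
force: [-6.6, 4.4, 24.4]
gripper_width: 0.501
```

```bash
python3 - <<'E'
from h import *
S=shot('side','side5'); s=ctrl.state(); print(s['tcp_pos'],s['force'],s['torque'],s['gripper_width'],s['time_s'])
a=S['img'][210:300,260:360]
cv2.imwrite('pics/c5.png',cv2.cvtColor(cv2.resize(a,None,fx=6,fy=6,interpolation=cv2.INTER_CUBIC),cv2.COLOR_RGB2BGR))
E
```

```text
[ 518.12246195 -180.45869268  117.43008758] [-6.80863371  3.74094562 25.14492336] [ 0.81299633  1.56846526 -0.02779849] 0.5061465862742425 14.2
```

View pics/c5.png

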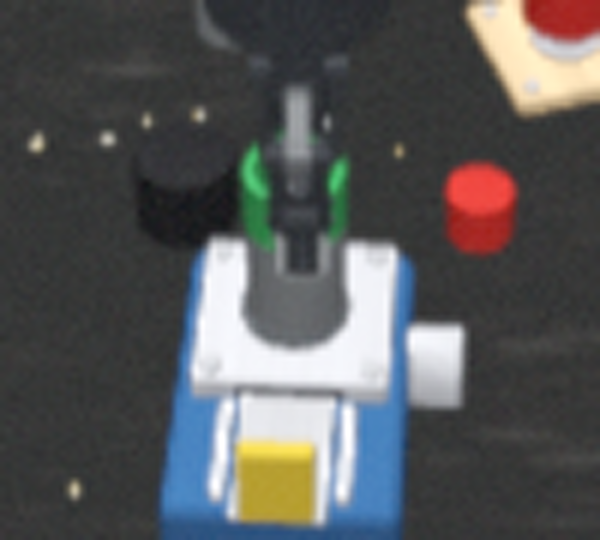

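Call:
{"method": "servo_tool", "body": {
  "series": [
    [[0.0854,0,0,0,0],[0.0854,0,0,0,0],[0.0854,0,0,0,0],[0.0854,0,0,0,0],[0.0854,0,0,-0.01,0]]
  ]
}}

```text
time_s: 14.82
tcp_pos: [517.5, -180.4, 126.1]
orientation: [-3.141, 0.001, 0.0]
force: [-0.3, -0.1, -0.9]
gripper_width: 1.003
```

Call:
{"method": "servo_tool", "body": {
  "series": [
    [[0.0854,0,0,-0.03,0],[0.0854,0,0,-0.07,0],[0.0854,0,0,-0.11,0],[0.0854,0,-0.04,-0.11,0],[0.0854,0,-0.08,-0.11,0]]
  ]
}}

```text
time_s: 15.45
tcp_pos: [517.8, -99.8, 237.5]
orientation: [3.141, -0.002, -0.001]
force: [0.3, 0.9, -0.5]
gripper_width: 1.001
```

```bash
python3 - <<'E'
from h import *
T=shot('top','top6');S=shot('side','side6'); s=ctrl.state(); print(s['tcp_pos'],s['force'],s['time_s'])
for p in(T,S):
    b=blob(p,'green',proj(p,[515,-180,123])[0],15)
    if b is None: print('none',proj(p,[515,-180,123])[0]); continue
    print('green',cv2.boundingRect(b),cen(b).round(1),[(f,cen(proj(p,cyl(22,f+50,f+80)+[514.5,-180.5,0])).round(1).tolist()) for f in (58,62,71)])
    print(fit([(p,cen(b))],cyl(22,108,138),[515,-180]))
    y=blob(p,'yellow',proj(p,[508,-285,70])[0],15); print('tab',cv2.boundingRect(y),cen(y).round(1),fit([(p,cen(y))],boxp(-16,16,-5,5,44,86),[508,-285])[0])
a=S['img'][205:315,265:375];b=T['img'][150:240,385:495]
r=lambda a:cv2.resize(a,(400,400*a.shape[0]//a.shape[1]),interpolation=cv2.INTER_CUBIC)
a=r(a);b=r(b);c=np.zeros((400,800,3),np.uint8);c[:a.shape[0],:400]=a;c[:b.shape[0],400:]=b
cv2.imwrite('pics/c6.png',cv2.cvtColor(c,cv2.COLOR_RGB2BGR))
E
```

```text
[518.07906841 -96.47370574 237.20584994] [-0.71946056 -0.2504313  -0.40755989] 15.55
none [426.19531095 196.65202912]
green (299, 231, 19, 21) [308.4 241.2] [(58, [308.1, 241.7]), (62, [308.1, 240.5]), (71, [308.0, 237.9])]
(array([ 515.1, -178.8]), array([-0.,  0.]), [array([ 515.1, -178.8])])
tab (300, 284, 12, 13) [305.5 290. ] [ 508.5 -287.8]
```

View pics/c6.png

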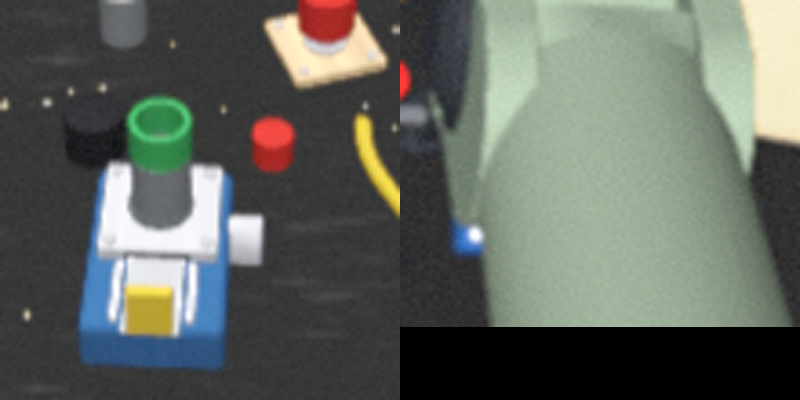

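The sleeve sits upright on the shoulder: green centroid in the side view at (308.4,241.2), expected (308.1,241.7) when home. Opening the gate too early would fail the run, so I'll first tap the rim down with half-closed fingertips to prove it is home.

Call:
{"method": "servo_tool", "body": {
  "series": [
    [[0.031,-0.001,0.03,0,0],[0.031,-0.002,0.06,0.01,0],[0.031,-0.003,0.08,0.03,0],[0.031,-0.003,0.08,0.055,0],[0.031,-0.003,0.08,0.072,0]]
  ]
}}

```text
time_s: 16.18
tcp_pos: [514.6, -181.0, 163.7]
orientation: [-3.142, 0.0, -0.0]
force: [0.9, 0.2, -0.1]
gripper_width: 0.364
```

Call:
{"method": "servo_tool", "body": {
  "series": [
    [[0.031,0,0,0.003,0],[0.031,0,0,0.005,0],[0.031,0,0,0.007,0],[0.031,0,0,0.008,0],[0.031,0,0,0.009,0]]
  ]
}}

```text
time_s: 16.8
tcp_pos: [514.9, -180.6, 155.5]
orientation: [3.141, -0.0, 0.0]
force: [-0.0, 0.1, -0.1]
gripper_width: 0.368
```

Call:
{"method": "servo_tool", "body": {
  "series": [
    [[0.031,0,0,0.0005,0],[0.031,0,0,0.001,0],[0.031,0,0,0.0015,0],[0.031,0,0,0.002,0],[0.031,0,0,0.003,0]]
  ]
}}

```text
time_s: 17.42
tcp_pos: [516.1, -179.6, 154.3]
orientation: [-3.141, -0.003, 0.001]
force: [-9.1, 10.6, 50.3]
gripper_width: 0.364
```

Call:
{"method": "servo_tool", "body": {
  "series": [
    [[0.031,0,0,0.0005,0],[0.031,0,0,0.001,0],[0.031,0,0,0.0015,0],[0.031,0,0,0.0015,0],[0.031,0,0,0.0015,0]]
  ]
}}

```text
time_s: 18.05
tcp_pos: [516.6, -179.7, 154.3]
orientation: [-3.141, -0.005, 0.001]
force: [-12.7, 10.9, 62.1]
gripper_width: 0.36
```

It took 62 N without moving, so the sleeve is firmly home. Now to the gate tab.

Call:
{"method": "servo_tool", "body": {
  "series": [
    [[0.031,0,0,-0.01,0],[0.031,0,0,-0.04,0],[0.06,-0.002,0.04,-0.06,1],[0.06,-0.005,0.08,-0.06,2],[0.06,-0.006,0.107,-0.06,3.4]]
  ]
}}

```text
time_s: 18.68
tcp_pos: [508.4, -289.4, 210.9]
orientation: [3.141, -0.0, -0.061]
force: [-0.1, 0.8, 0.1]
gripper_width: 0.701
```

```bash
python3 - <<'E'
from h import *
S=shot('side','side7');T=shot('top','top7'); s=ctrl.state(); print(s['tcp_pos'],s['orientation'],s['force'],s['gripper_width'],s['time_s'])
for p in (S,T):
    for c,X,m in (('green',[515,-180,123],cyl(22,108,138)),('yellow',[508,-285,70],boxp(-16,16,-5,5,44,86))):
        b=blob(p,c,proj(p,X)[0],15)
        if b is not None: print(c,cv2.boundingRect(b),cen(b).round(1),fit([(p,cen(b))],m,X[:2])[0])
a=S['img'][200:320,265:385];b=T['img'][150:240,385:495]
r=lambda a:cv2.resize(a,(400,400*a.shape[0]//a.shape[1]),interpolation=cv2.INTER_CUBIC)
a=r(a);b=r(b);c=np.zeros((400,800,3),np.uint8);c[:a.shape[0],:400]=a;c[:b.shape[0],400:]=b
cv2.imwrite('pics/c7.png',cv2.cvtColor(c,cv2.COLOR_RGB2BGR))
E
```

```text
[ 508.06202918 -290.40007251  210.39084146] [ 3.14079542e+00  7.22751073e-04 -6.36182730e-02] [-0.60896572  1.17386991 -0.34209557] 0.7077832633108155 18.775
green (308, 232, 11, 20) [313.  241.6] [ 526.6 -180.5]
yellow (300, 284, 12, 13) [305.5 290. ] [ 508.5 -287.8]
green (417, 189, 20, 17) [426.3 196.8] [ 514.4 -180. ]
yellow (459, 196, 8, 14) [462.8 202.9] [ 506.6 -289.8]
```

View pics/c7.png

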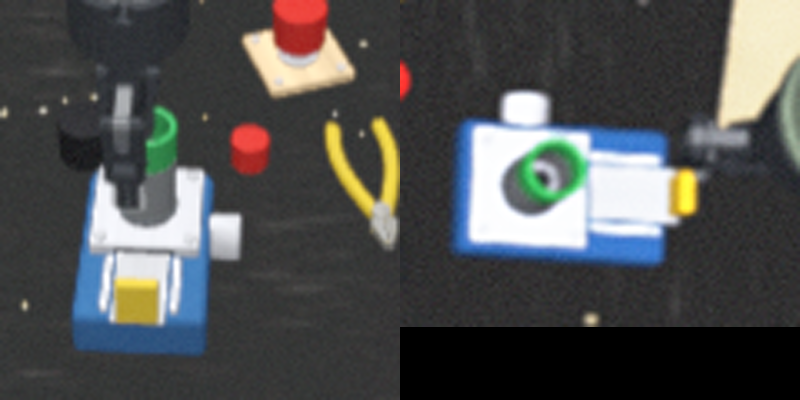

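Views: sleeve fitted at (514.4,-180.0) in the top view, on the spigot axis. The tab is at side pixel (305.5,290), about (508,-288) in world. The fingers straddle it when lowered.

Call:
{"method": "servo_tool", "body": {
  "series": [
    [[0.06,0,0,0.04,0],[0.06,0,0,0.08,0],[0.06,0,0,0.11,0],[0.06,0,0,0.124,0],[0.06,0,0,0.132,0]]
  ],
  "grip_force": 30
}}

```text
time_s: 19.4
tcp_pos: [509.1, -287.1, 78.5]
orientation: [-3.141, 0.0, -0.059]
force: [0.2, -1.2, 1.1]
gripper_width: 0.705
```

Call:
{"method": "servo_tool", "body": {
  "series": [
    [[0.005,0,0,0,0],[0.005,0,0,0,0],[0.005,0,0,0,0],[0.005,0,0,0,0],[0.005,0,0,0,0]]
  ]
}}

```text
time_s: 20.02
tcp_pos: [509.3, -287.7, 79.6]
orientation: [3.141, -0.001, -0.059]
force: [-1.7, -0.1, 6.9]
gripper_width: 0.107
```

Call:
{"method": "servo_tool", "body": {
  "series": [
    [[0.005,0,0.008,0,0],[0.005,0,0.016,0,0],[0.005,0,0.022,0,0],[0.005,0,0.028,0,0],[0.005,0,0.031,0,0]]
  ]
}}

```text
time_s: 20.65
tcp_pos: [507.4, -318.9, 79.6]
orientation: [3.141, -0.001, -0.059]
force: [-1.8, 2.0, 7.7]
gripper_width: 0.111
```

Call:
{"method": "servo_tool", "body": {
  "series": [
    [[0.005,0,0.002,0,0],[0.005,0,0.004,0,0],[0.005,0,0.006,0,0],[0.005,0,0.007,0,0],[0.005,0,0.007,0,0]]
  ]
}}

```text
time_s: 21.28
tcp_pos: [507.4, -319.8, 79.4]
orientation: [-3.135, 0.002, -0.056]
force: [-4.2, 34.1, 22.5]
gripper_width: 0.111
```

End stop felt at y = -319.8, which is 140 mm from the spigot axis. I'll relax, release and retreat.

Call:
{"method": "servo_tool", "body": {
  "series": [
    [[0.005,0,-0.003,0,0],[0.005,0,-0.005,0,0],[0.06,0,-0.005,0,0],[0.06,0,-0.005,0,0],[0.06,0,-0.005,0,0]]
  ]
}}

```text
time_s: 21.9
tcp_pos: [506.9, -320.7, 78.8]
orientation: [3.141, 0.0, -0.059]
force: [-0.4, -0.1, 0.1]
gripper_width: 0.703
```

Call:
{"method": "servo_tool", "body": {
  "series": [
    [[0.06,0,0,0,0],[0.06,0,0,-0.03,0],[0.06,0,0,-0.08,0],[0.06,-0.04,0.04,-0.13,0],[0.06,-0.08,0.08,-0.13,0]]
  ]
}}

```text
time_s: 22.52
tcp_pos: [426.3, -393.5, 211.0]
orientation: [3.139, -0.004, -0.057]
force: [0.4, -1.3, -0.8]
gripper_width: 0.697
```

Call:
{"method": "servo_tool", "body": {
  "series": [
    [[0.06,-0.03,0.04,0,0],[0.06,-0.06,0.08,0,0],[0.06,-0.09,0.12,0,0],[0.06,-0.09,0.12,0,0],[0.06,-0.09,0.12,0,0]]
  ]
}}

```text
time_s: 23.15
tcp_pos: [329.0, -506.8, 208.1]
orientation: [-3.141, -0.0, -0.059]
force: [0.5, 0.3, 0.0]
gripper_width: 0.702
```

```bash
python3 - <<'E'
from h import *
S=shot('side','side8');T=shot('top','top8'); s=ctrl.state(); print(s['tcp_pos'],s['force'],s['gripper_width'],s['time_s'])
for p in (S,T):
    for c,X,m in (('green',[515,-180,123],cyl(22,108,138)),('yellow',[506,-320,70],boxp(-16,16,-5,5,44,86)),('red',[648,50,45],cyl(24,25,65))):
        b=blob(p,c,proj(p,X)[0],15)
        if b is not None: print(c,cv2.boundingRect(b),cen(b).round(1),fit([(p,cen(b))],m,X[:2])[0])
a=S['img'][190:320,265:395];b=T['img'][130:250,310:490]
r=lambda a:cv2.resize(a,(400,400*a.shape[0]//a.shape[1]),interpolation=cv2.INTER_CUBIC)
a=r(a);b=r(b);c=np.zeros((400,800,3),np.uint8);c[:a.shape[0],:400]=a;c[:b.shape[0],400:]=b
cv2.imwrite('pics/c8.png',cv2.cvtColor(c,cv2.COLOR_RGB2BGR))
E
```

```text
[ 329.66309662 -506.34173592  208.18245534] [-0.02462686 -0.07942142 -0.78791035] 0.7018603945135243 23.25
green (300, 231, 19, 21) [308.8 240.9] [ 516.2 -178. ]
yellow (298, 294, 13, 15) [304.1 300.8] [ 505.7 -320.8]
red (346, 196, 18, 21) [354.4 205.6] [649.1  56.1]
green (417, 189, 20, 17) [426.3 196.8] [ 514.3 -180. ]
yellow (471, 196, 8, 15) [474.8 203.3] [ 505.7 -322.1]
red (327, 141, 16, 21) [334.4 151.3] [649.6  51.4]
```

View pics/c8.png

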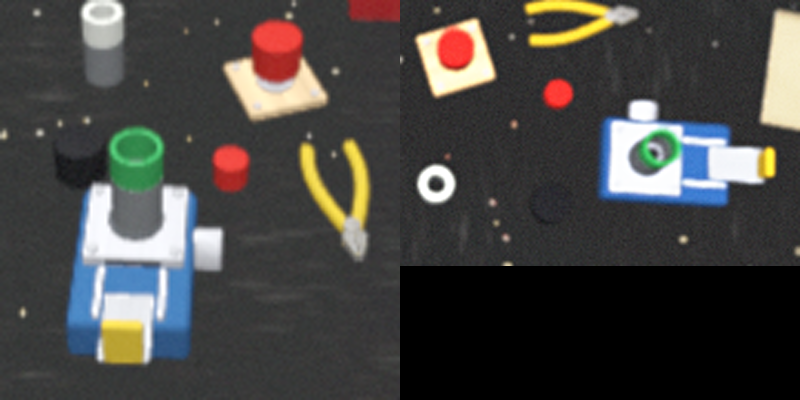

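```bash
python3 - <<'E'
from h import *
S=shot('side'); b=blob(S,'red',(354,206),15); print(b.reshape(-1,2).min(0),b.reshape(-1,2).max(0))
for xy,z in (([649,51.4],25),([649,53.4],25),([649,51.4],28),([649,53.4],28)):
    q=proj(S,cyl(24,z,z+40)+[*xy,0]); print(xy,z,q.min(0).round(1),q.max(0).round(1))
w=blob(S,'wood',(354,217)); print('wood fit',fit([(S,cen(w))],cyl(40,0,10),[648,50])[0])
g=S['img'][:, 353:357].mean(1); print([(r,g[r].round().astype(int).tolist()) for r in range(193,222,1)])
E
```

```text
[346 196] [363 216]
[649, 51.4] 25 [346.3 196.4] [362.9 216.9]
[649, 53.4] 25 [346.2 196. ] [362.8 216.5]
[649, 51.4] 28 [346.3 195.6] [362.9 216.1]
[649, 53.4] 28 [346.3 195.2] [362.9 215.7]
wood fit [648.7  47.9]
[(193, [55, 56, 56]), (194, [54, 56, 56]), (195, [65, 58, 57]), (196, [124, 58, 57]), (197, [200, 63, 58]), (198, [239, 70, 62]), (199, [242, 69, 61]), (200, [242, 70, 63]), (201, [242, 70, 62]), (202, [242, 72, 64]), (203, [243, 71, 63]), (204, [243, 72, 65]), (205, [242, 72, 64]), (206, [229, 64, 58]), (207, [191, 48, 45]), (208, [173, 41, 38]), (209, [172, 42, 37]), (210, [171, 41, 37]), (211, [172, 42, 39]), (212, [172, 44, 40]), (213, [171, 40, 37]), (214, [172, 41, 38]), (215, [172, 49, 47]), (216, [173, 98, 100]), (217, [191, 174, 178]), (218, [211, 210, 214]), (219, [209, 202, 198]), (220, [232, 212, 182]), (221, [254, 231, 191])]
```

The cap's silhouette (rows 196.2–216.3) matches a fully parked cap, and the tab is about 141 mm from the sleeve axis in both cameras. I'm handing the job in.

```bash
python3 -c "
from workcell import ctrl
print(ctrl.sign_off())"
```

```text
the job is handed in; nothing more can be done
None
```

The job is done and handed in at about 23 s of the 64 s allowed. The red cap is parked on the post, the green-topped sleeve is home on the shoulder, and the gate was pulled open to its stop only after that.

What the last checks showed:
- **Cap:** it stands upright at about (649.5, 51.4) by the top camera, with the stand at (648.3, 50.5). Its outline in the side picture matches a rim at the parked height. The side camera's own fit put the cap about 4.6 mm farther in y, more than that camera's usual 1.5–3 mm offset.
- **Sleeve:** it is at (514.3, -180.0) by the top camera, on the spigot axis. A 62 N push on its rim moved it no further. The side camera read it about 2 mm off.
- **Gate:** it stopped hard at about 34 N, with the tab about 141 mm from the spigot axis in both cameras, which means fully open. The tab moved only about 33 mm, because it already stood about 108 mm out at the start rather than the stated 100 mm. I judged it open from its final position and the stop.
- **Bystanders and arm:** I never moved against the bystanders. In the last views the white sleeve and cutters looked untouched; the bottle and tape roll were outside those crops. The arm is clear of everything.

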